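# Free the stuck stake from its bench holder

## Robot

A 7-joint arm with a two-finger parallel gripper is mounted at the origin on the work surface. World frame = base frame: x ahead of the robot, y to its left, z up, the work surface at z = 0. Lengths are in m, angles in rad, forces in N, time in s.
With the tool pointing down it reaches from about 0.425 to 0.925 m from the base axis. Payload 6.8 kg.
Tool frame: the origin (TCP) lies between the finger pads; the fingertips stand 8 mm ahead of it and the grasp point (between the pads) lies 11 mm behind it (tip_extent is the distance from the TCP to the fingertips, in m); z points along the fingers, y is the line along which they close (so a half turn about z gives the same grasp; the last joint's range is limited). The gripper opens to 85 mm and grips with 20 to 120 N. Pads are 22 mm wide; open, the fingers measure 114 mm over their backs; the gripper's body (76 mm by 85 mm) begins 54 mm behind the grasp point. The pads swing forward as they close: fully open they stand 13 mm farther back than shut.
Start: joints at [-1.401, 0.477, 0.022, 1.555, -0.011, 1.109, -0.083], TCP at [0.185, 0.649, 0.239] pointing down, gripper open.
Joint ranges: [-2.96, 2.96], [-0.34, 2.1], [-1.41, 1.46], [0.24, 2.44], [-1.37, 4.51], [0.17, 1.92], [-2.96, 2.96]. Speed limits (rad/s): [2.39, 2.39, 3.14, 3.14, 3.14, 3.14, 3.14].

## Interface

Orientations are given as [roll, pitch, yaw] about the fixed x, y, z axes, in that order (R = Rz(yaw) Ry(pitch) Rx(roll)).
In Python, from station import * gives the robot as it stands. The module is installed in compiled form; this text tells all that it offers.
- The arm moves only by the tool apply_moves, never from a script. Its argument "commands" is one flat list of numbers, 6 for each row, row after row: the shift along the world's x, y, z in cm, then the turn, a rotation vector about the world's x, y, z in rad. In form: [dx, dy, dz, rx, ry, rz, dx, dy, dz, rx, ry, rz, ...]. A call has 1 to 5 rows; each row is the pose to reach, as a shift and turn from the pose commanded when the call began; what a row does not reach only later rows make up. A row lasts 1/12 s, in which the tool goes at most 41.7 mm and 7.16 degrees, less where a joint would pass 70% of its speed; a pose out of reach is approached as far as the arm can. A call with a gripper value outside its range is refused whole. "fingers" is the closure, from 0 (fully open) to 1 (shut), set as the call begins (left out, the last holds). The fingers move at their own pace and stop on an object; "grip_force" is the grip in N (left out, the last holds). Time passes only in rows, so rows that repeat a pose let the fingers close. It gives the time, the measured TCP pose, the force, the opening and the grip force at its end, in the units of the state.
- get_obs(): the state, without advancing time (a new reading comes with each control period).
- get_image(name): name is "scene" or "top" or "wrist"; returns a dict with "image" (420x560x3 uint8, red, green, blue), "depth" (420x560 float32, m along the optical axis (not along the pixel's ray), 0 where there is no reading), "K" (3x3 intrinsics, pixels), "eye" and "attitude" of the camera in the world. Camera axes: x right, y down, z forward; pixel columns grow to the right and rows downward; lengths in m; the calibration is good to about 2 mm. A picture is of the moment at which its call begins.
- finish_job(): hands the job in; it is judged then, once.
Trained networks look in the newest picture that a camera, given by its name, has taken for a name from the list of things; names that differ only in an ending like _2 or _b are one class to them, and where a whole thing is asked for, a point or a joint stands for the part that bears it (a point fixed in the world has none). Each returns a list of dicts, best first, with "score" (0 to 1); they miss things now and then, are a little off and sometimes report something else, mostly with a low value. They report only what shows in the picture. A call takes as long as a camera call. They do not tell look-alikes from the thing itself.
- find_in(camera, query): "extent" ([left, top, right, bottom] in pixels, round what is visible of it).
The state is a dict: "t": time; "joint_positions": joint angles; "qd": joint speeds; "joint_torque": joint torques, N m; "position": TCP position; "eef_rot": TCP orientation; "contact_force": force on the tool from outside, world axes, zero at the start; "torque": the same for the moment, N m; "width": finger opening in m; "grasp_force": force on a finger pad.
Only numpy, scipy, OpenCV 4.12 (cv2) and the standard library are available. Lean on these libraries where they do the work, as an engineer would, in place of code of your own. Each camera call takes 0.05 s, during which the arm holds its last target. There are 200 camera calls.

## Task

On the jeweller's bench a small steel anvil-headed stake is stuck in its holder. First swing the holder's hasp well off the stake's tongue; then take the stake by its head and rock it side to side, towards one wooden jaw and then the other, so that it forces both jaws back until it comes free, and lift it straight out without disturbing the other things on the bench. Finish holding it: upright and still in the gripper, straight over its socket, with its foot about 2 cm above the tops of the jaws and touching nothing else.

Things in the scene. Friction and masses are not known exactly. Their poses are not given: they have to be found in the camera images.
- holder: Dark steel stake holder fixed to the bench, base plate 120 x 120 x 16 mm (own x -50 to +70, y -60 to +60). Origin at bench level under the axis of its round socket (17 mm wide, 12 mm deep, floor 4 mm above the bench). z up; +y and -y point to the two wooden jaws, +x to the side with the hasp. Jaws and their guide walls reach 48 mm above the bench. Place and yaw vary.
- stake: Loose steel stake, 0.4 to 0.75 kg, 106 mm tall, standing in the socket, foot 4 mm above the bench. Origin: middle of the foot's underside; axes as the holder's. Spigot 14 mm thick to z 19, collar 24 (x) x 31 (y) mm to z 27, neck 20 x 20 mm to z 80, with a tongue 14 mm wide, z 47 to 53, out to x +60. Its spigot fits loosely: it can lean 0.25 rad to either jaw, pivoting near the foot.
- stake_head (a point): Centre of the stake's anvil head, 93 mm above its foot. Head block 26 (x) x 52 (y) x 26 mm, its top 13 mm above this point; a tapered horn reaches y +62, a heel y -49 mm. Taken from above across its 26 mm (fingers closing along x).
- stake_foot (a point): Centre of the underside of the stake's foot (its body origin).
- jaw_left (a joint): How far (m) the wooden jaw on the +y side is forced back: 0 in (0.5 mm off the upright neck), 0.012 fully back. It overhangs the collar by 5 mm, 4 mm above it, so the stake cannot rise. It slides out along y, stiffly (9 N), pushed by the leaning neck, and stays. The upright stake passes once both jaws are back about 6 mm: a lean of 0.18 to 0.25 rad each way.
- jaw_right (a joint): The same for the jaw on the -y side. Each jaw is 28 mm (x) x 30 mm (y), 35 to 48 mm above the bench. Both start 0 to 1.5 mm back.
- hasp (a joint): Turn of the hasp (rad) about its upright pin: 0 to 0.15 at the start = over the stake's tongue, which it stops from rising. Grows as the hasp swings level, its free end going to the holder's +x side (counter-clockwise from above), to 1.9 at most. Light friction (about 1 N at the lug); stays where it is left. Clear of the tongue from 0.6; well off at 1.0.
- hasp_pin (a point): On the axis of the hasp's pin, at the underside of the hasp's strap, 59 mm above the bench, at holder x +50, y +42 mm. The steel strap is 14 mm wide and 6 mm thick (59 to 65 mm above the bench).
- hasp_lug (a point): In the middle of the upright lug at the hasp's free end: a round steel post 12 mm across, 75 mm from the pin, standing 30 mm over the strap (65 to 95 mm above the bench; this point is 81 mm above it).
- pliers: Bystander: pliers with black handles lying flat, 125 mm long, 12 mm high; origin under their pivot.
- bottle: Bystander: small glass bottle with a black cap, 34 mm across, 72 mm tall; origin under its centre.
- punch: Bystander: wooden punch lying flat, 92 mm long, 26 mm across its knob; origin at bench level, under its middle.
- tin: Bystander: round metal tin, 54 mm across, 26 mm tall; origin under its centre.
- slab: Bystander: pale soldering slab 130 x 100 x 22 mm; origin under its centre.
- bench_anvil: Bystander: small dark bench anvil, about 56 mm tall and 110 mm long; origin under its centre.
Mind the look-alikes: they are no part of the job. Leave any purple look-alike of the holder alone.

How it is judged:
On the way, in this order (a step that is already met when the one before it is completed fails the run):
1. the hasp is swung off the stake's tongue (turned more than 0.6 rad), the stake still down in its socket (value of joint hasp above 0.6 rad and z of stake_foot in the frame of holder below 0.012 m), for 0.1 s.
2. the gripped stake, in its socket, leans to one side and has forced that jaw back more than 3 mm (contact force between the fingers and stake above 1 N and z of stake_foot in the frame of holder below 0.012 m and ((y of stake_head in the frame of holder above 0.005 m and value of joint jaw_left above 0.003 m) or (y of stake_head in the frame of holder below -0.005 m and value of joint jaw_right above 0.003 m))), for 0.05 s.
3. the gripped stake, still in its socket, has been rocked to the other side too: both jaws are forced back more than 3 mm (contact force between the fingers and stake above 1 N and z of stake_foot in the frame of holder below 0.012 m and value of joint each of jaw_left, jaw_right above 0.003 m), for 0.05 s.
At the end, for the whole second after the job is handed in: The stake is held in the gripper, still (under 0.03 m/s) and upright within 0.2 rad, its foot 5 to 45 mm above the tops of the jaws and within 25 mm of the socket's axis, touching no part of the holder; the hasp is still swung off (over 0.6 rad) (z of stake_foot in the frame of holder between 0.053 and 0.093 m and horizontal distance between stake_foot and holder below 0.025 m and angle between stake's own z axis and vertical below 0.2 rad and linear speed of stake below 0.03 m/s and contact force between the fingers and stake above 1 N and contact force between stake and holder below 0.2 N and value of joint hasp above 0.6 rad); the arm keeps its last pose, push and grip.
It fails at once if a bystander is moved more than 25 mm (distance of any of pliers, bottle, punch, tin, slab, bench_anvil from where it was at the start of the episode above 0.025 m).
It also fails if it takes over 54 s, if anything falls off the work surface, if the arm or the gripper's body presses on something with over 40 N, if the wrist force passes 120 N, or if a joint passes its speed limit or range.

## Working session

There is one attempt and no reset: what is moved stays moved. The work goes in short steps, Python scripts to look and compute and a tool call to move; the robot and the scene stay as the last step left them, time stands still between calls to the robot, and variables do not carry over. Pictures are saved under pics/ and viewed, at most 10 in all, crops included, and the job is handed in when it is done.

Besides the shell and the picture viewer there is one more tool, called after "Request:" as name(argument=value, ...) on one line, values as JSON. apply_moves: Moves the arm, as the interface text tells. Its arguments: {"type":"object","properties":{"commands":{"type":"array"},"fingers":{"type":"number"},"grip_force":{"type":"number"}},"required":["commands"]}

```bash
mkdir -p pics; cat > h.py <<'E'
from station import *
import numpy as np, cv2
from scipy.spatial.transform import Rotation as R
def att(c):
    a=np.array(c["attitude"])
    return a if a.shape==(3,3) else (R.from_euler('xyz',a).as_matrix() if a.size==3 else R.from_quat(a).as_matrix())
def cloud(c):
    d=c["depth"];K=c["K"];v,u=np.indices(d.shape)
    p=np.stack([(u-K[0,2])/K[0,0]*d,(v-K[1,2])/K[1,1]*d,d],-1)
    return p@att(c).T+np.array(c["eye"])
def save(n,im): cv2.imwrite("pics/"+n,cv2.cvtColor(im,cv2.COLOR_RGB2BGR))
E
python3 - <<'E'
from h import *
o=get_obs();print(o["position"],o["eef_rot"],o["width"],o["t"])
ims=[]
for n in("top","scene"):
    c=get_image(n);np.savez(n,**{k:np.array(v) for k,v in c.items()});print(n,c["eye"],c["attitude"],c["K"][0]);ims.append(c["image"])
    for q in("holder","stake","hasp","hasp_lug","stake_head","bench_anvil"):print(q,[(np.round(r["extent"]).tolist(),round(r["score"],2)) for r in find_in(n,q)[:3]])
    save(n+".png",c["image"])
E
```

```text
[0.18497326 0.64857734 0.23834629] [-3.13981802e+00  1.03332061e-04  2.86379446e+00] 0.08529645971431168 0.0
top [0.23574111 0.01442715 1.16751718] [-2.9251619  -0.0059231  -1.69360175] [420.63160056   0.         278.24084081]
holder [([172.0, 271.0, 223.0, 322.0], 0.87), ([240.0, 162.0, 286.0, 214.0], 0.73), ([242.0, 231.0, 299.0, 293.0], 0.66)]
stake [([244.0, 173.0, 283.0, 198.0], 0.97)]
hasp [([250.0, 239.0, 278.0, 257.0], 0.75), ([178.0, 277.0, 208.0, 285.0], 0.75), ([314.0, 158.0, 323.0, 174.0], 0.58)]
hasp_lug [([176.0, 277.0, 208.0, 284.0], 0.73), ([247.0, 163.0, 279.0, 178.0], 0.64), ([246.0, 240.0, 278.0, 252.0], 0.64)]
stake_head [([235.0, 173.0, 281.0, 199.0], 0.73), ([314.0, 156.0, 326.0, 174.0], 0.43), ([204.0, 195.0, 222.0, 240.0], 0.19)]
bench_anvil [([241.0, 165.0, 287.0, 215.0], 0.71), ([70.0, 181.0, 108.0, 205.0], 0.55)]
scene [1.19371541 0.23740819 1.00373003] [-2.4479914   0.00912601  1.89845613] [410.83007311   0.         284.53762216]
holder [([290.0, 190.0, 327.0, 219.0], 0.96), ([175.0, 183.0, 222.0, 218.0], 0.95), ([347.0, 180.0, 398.0, 223.0], 0.84)]
stake [([268.0, 222.0, 309.0, 259.0], 0.56), ([327.0, 277.0, 348.0, 298.0], 0.44)]
hasp [([264.0, 242.0, 298.0, 261.0], 0.65), ([292.0, 191.0, 322.0, 204.0], 0.6), ([359.0, 187.0, 387.0, 205.0], 0.54)]
hasp_lug [([359.0, 191.0, 390.0, 206.0], 0.72), ([264.0, 243.0, 297.0, 260.0], 0.48), ([177.0, 190.0, 209.0, 203.0], 0.46)]
stake_head [([266.0, 219.0, 309.0, 248.0], 0.67)]
bench_anvil [([436.0, 290.0, 481.0, 327.0], 0.61)]
```

```bash
python3 - <<'E'
from h import *
t=np.load("top.npz")["image"][130:340,50:350];s=np.load("scene.npz")["image"][150:360,160:500]
save("a1.png",cv2.resize(t,None,fx=2.6,fy=2.6,interpolation=cv2.INTER_CUBIC))
save("a2.png",cv2.resize(s,None,fx=2.35,fy=2.35,interpolation=cv2.INTER_CUBIC))
E
```

```text
(no output)
```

View pics/a1.png

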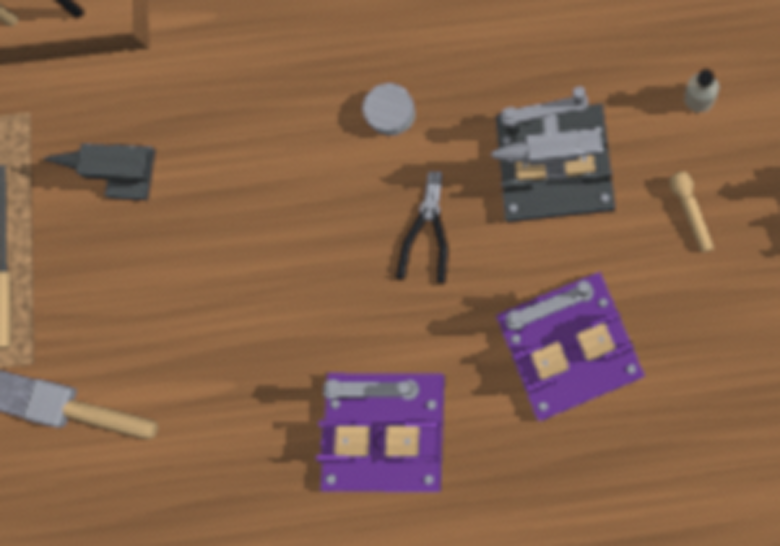

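View pics/a2.png

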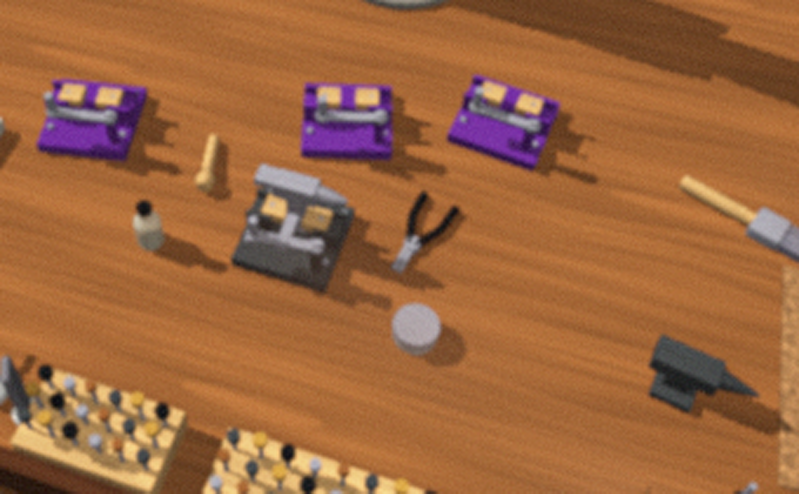

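The only dark holder that contains a stake is in the top crop at (555,160), i.e. full-image pixel (263,191). The holders at (383,433) and (570,345), and a third one in the scene view, are purple and empty, so they are look-alikes. Horn and pin are on the image left (+y), and the tongue and hasp are at the top (+x).

```bash
python3 - <<'E'
from h import *
for n,(a,b,c_,d) in {"top":(155,222,225,300),"scene":(215,280,250,320)}.items():
    z=dict(np.load(n+".npz"));P=cloud(z)[a:b,c_:d].reshape(-1,3);I=z["image"][a:b,c_:d].reshape(-1,3).astype(int)
    print(n,"bench z",np.median(P[np.abs(P[:,2])<.01,2]))
    for nm,lo,hi in(("head",.104,.118),("lugtop",.088,.1),("strap",.06,.07),("jaw",.044,.052),("base",.012,.02)):
        m=(P[:,2]>lo)&(P[:,2]<hi);q=P[m]
        if len(q)<4: print(nm,len(q));continue
        r=cv2.minAreaRect((q[:,:2]*1000).astype(np.float32))
        print(nm,len(q),np.round(q.mean(0),4),np.round(r[0],1),np.round(r[1],1),round(r[2],1))
        if nm in("lugtop","strap"): print(np.round(q[::max(1,len(q)//25)]*1000).astype(int).tolist())
t=np.load("top.npz")["image"][150:225,225:300]
save("b1.png",cv2.resize(t,None,fx=8,fy=8,interpolation=cv2.INTER_CUBIC))
E
```

```text
top bench z -0.0004091964397825443
head 311 [0.5513 0.0058 0.1089] [551.8  12.2] [ 26.9 100. ] 0.5
lugtop 58 [0.5609 0.0122 0.0955] [576.   21.9] [76.6 99.6] 1.6
[[616, -22, 93], [611, -19, 98], [612, -24, 95], [609, -18, 97], [609, -24, 94], [606, -18, 96], [607, -24, 92], [605, -21, 90], [557, 67, 98], [551, 65, 99], [541, -21, 98], [541, -26, 97], [549, 71, 99], [549, 63, 98], [539, -10, 100], [545, 58, 99], [544, 50, 97], [543, 45, 99], [543, 40, 96], [539, 14, 100], [538, 6, 99], [538, 1, 98], [539, -5, 91], [540, 35, 95], [540, 30, 96], [539, 24, 95], [539, 19, 92], [539, 14, 90], [539, 9, 90]]
strap 168 [0.6015 0.0178 0.0648] [577.2  13.9] [72.4 90.9] 3.1
[[615, -13, 65], [612, -7, 66], [613, 9, 63], [610, -7, 66], [611, 26, 66], [609, 10, 65], [608, -7, 62], [604, -23, 68], [611, 40, 62], [609, 24, 61], [606, 7, 63], [603, -9, 66], [602, -26, 65], [607, 40, 64], [606, 24, 61], [604, 7, 63], [602, -9, 61], [605, 43, 64], [603, 27, 64], [602, 11, 61], [602, 46, 64], [601, 30, 63], [601, 60, 63], [598, 44, 66], [598, 28, 61], [595, 47, 67], [594, 55, 65], [542, 12, 69]]
jaw 160 
[... 687 characters left out ...]
 -21, 94], [609, -23, 92], [610, -14, 97], [613, -18, 95], [614, -21, 91]]
strap 170 [0.6031 0.0202 0.0645] [585.4  15.5] [59.  91.7] 7.0
[[560, 5, 68], [562, 12, 63], [562, 18, 61], [593, 8, 61], [604, -3, 65], [614, -17, 68], [609, -1, 68], [601, 14, 65], [613, -17, 63], [611, 0, 67], [604, 15, 64], [598, 30, 63], [615, -10, 63], [610, 5, 63], [605, 21, 63], [601, 37, 65], [594, 58, 66], [614, 4, 63], [609, 19, 64], [604, 35, 65], [601, 57, 70], [612, 20, 63], [608, 36, 66], [603, 58, 69], [612, 38, 67], [605, 53, 64], [609, 43, 61], [606, 59, 64], [606, 61, 60]]
jaw 233 [0.5552 0.0155 0.0473] [571.7  13.9] [115.5  81.5] 89.1
base 566 [0.5881 0.0149 0.0157] [538.    3.2] [203.5 210.4] 18.8
```

View pics/b1.png

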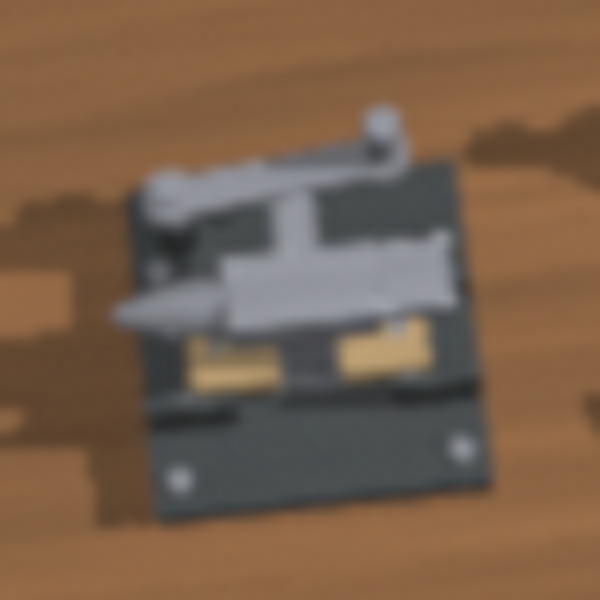

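The crop confirms it: a dark base with the anvil head at (340,285), the hasp pin at (170,190) and the lug at (383,120). In world coordinates:

| Item | Position |
|---|---|
| Holder origin | ≈ (0.5515, 0.010), yaw ≈ 0 |
| Pin | (0.601, 0.052) |
| Lug | (0.611, −0.021), 74 mm from the pin (should be 75), hasp ≈ 0.13 rad |

The plan is to straddle the lug with half-open fingers closing along x, then swing it.

Request:
apply_moves(commands=[2.1, -3.3, 0, 0, 0, -0.065, 4.2, -6.7, 0, 0, 0, -0.13, 6.4, -10, 0, 0, 0, -0.195, 8.5, -13.4, 0, 0, 0, -0.26, 10.6, -16.7, 0, 0, 0, -0.323], fingers=0.55, grip_force=60)

```text
t: 1.12
position: [0.292, 0.4803, 0.2395]
eef_rot: [3.141, -0.0, 2.538]
contact_force: [0.2, 0.7, 0.6]
width: 0.0385
grasp_force: 0.0
```

Request:
apply_moves(commands=[2.1, -3.3, 0, 0, 0, -0.065, 4.2, -6.7, 0, 0, 0, -0.13, 6.4, -10, 0, 0, 0, -0.195, 8.5, -13.4, 0, 0, 0, -0.26, 10.6, -16.7, 0, 0, 0, -0.323])

```text
t: 1.53
position: [0.3979, 0.3133, 0.2397]
eef_rot: [3.141, -0.0, 2.215]
contact_force: [0.3, -0.0, -0.5]
width: 0.0386
grasp_force: 0.0
```

Request:
apply_moves(commands=[2.1, -3.3, 0, 0, 0, -0.065, 4.2, -6.7, 0, 0, 0, -0.13, 6.4, -10, 0, 0, 0, -0.195, 8.5, -13.4, 0, 0, 0, -0.26, 10.6, -16.7, 0, 0, 0, -0.323])

```text
t: 1.95
position: [0.5039, 0.1463, 0.2398]
eef_rot: [3.141, -0.0, 1.892]
contact_force: [0.9, -0.6, 0.3]
width: 0.0383
grasp_force: 0.0
```

Request:
apply_moves(commands=[2.1, -3.3, 0, 0, 0, -0.065, 4.2, -6.7, 0, 0, 0, -0.13, 6.4, -10, 0, 0, 0, -0.195, 8.5, -13.4, 0, 0, 0, -0.26, 10.6, -16.7, 0, 0, 0, -0.323])

```text
t: 2.37
position: [0.61, -0.0206, 0.2396]
eef_rot: [3.141, -0.0, 1.569]
contact_force: [0.7, 0.8, 0.8]
width: 0.0382
grasp_force: 0.0
```

Request:
apply_moves(commands=[0.1, 0, -3.5, 0, 0, 0, 0.1, 0, -7, 0, 0, 0, 0.1, 0, -10.5, 0, 0, 0, 0.1, 0, -12, 0, 0, 0, 0.1, 0, -13, 0, 0, 0])

```text
t: 2.78
position: [0.6086, -0.0187, 0.1066]
eef_rot: [-3.138, 0.0, 1.572]
contact_force: [0.6, -0.3, -0.6]
width: 0.0385
grasp_force: 0.0
```

```bash
python3 - <<'E'
from h import *
c=get_image("wrist");save("w1.png",c["image"]);s=get_image("scene")["image"][190:290,230:350]
save("w2.png",np.hstack([cv2.resize(c["image"],(400,300)),cv2.resize(s,(360,300))]))
E
```

```text
(no output)
```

View pics/w2.png

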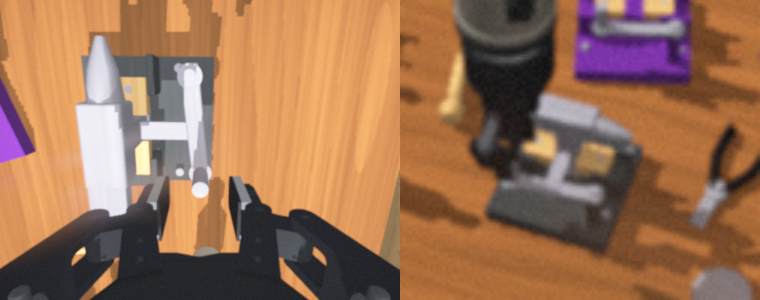

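The wrist view shows the lug (200,188) centred between the fingers (155 and 240). I'll check its y position from wrist depth.

```bash
python3 - <<'E'
from h import *
c=get_image("wrist");P=cloud(c).reshape(-1,3)
m=(P[:,2]>.085)&(P[:,2]<.1)&(P[:,0]>.59)&(P[:,0]<.63)&(P[:,1]<.01)
q=P[m];print(m.sum(),q.mean(0),q.min(0),q.max(0))
m=(P[:,2]>.104)&(P[:,2]<.114)&(P[:,0]<.58)&(P[:,0]>.52);q=P[m];print(q.min(0),q.max(0),np.median(q,0))
E
```

```text
593 [ 0.61002059 -0.02041628  0.09422612] [ 0.60410958 -0.02752064  0.08502359] [ 0.61597214 -0.01586533  0.0974121 ]
[ 0.53921071 -0.03439216  0.10400166] [0.57995626 0.06655208 0.11386185] [0.55420925 0.01444267 0.11036145]
```

Request:
apply_moves(commands=[0, 0, -1.3, 0, 0, 0, 0, 0, -2.6, 0, 0, 0, 0.7, 0, -2.6, 0, 0, 0, 1.3, 0, -2.6, 0, 0, 0, 1.3, 0, -2.6, 0, 0, 0])

```text
t: 3.35
position: [0.6248, -0.0187, 0.0837]
eef_rot: [3.14, 0.0, 1.572]
contact_force: [0.7, 0.1, -0.0]
width: 0.0385
grasp_force: 0.0
```

Request:
apply_moves(commands=[0.6, 0.1, 0, 0, 0, 0, 1.2, 0.2, 0, 0, 0, 0, 1.9, 0.4, 0, 0, 0, 0, 2.6, 0.7, 0, 0, 0, 0, 3.2, 1.1, 0, 0, 0, 0])

```text
t: 3.77
position: [0.6561, -0.0078, 0.0835]
eef_rot: [3.141, 0.0, 1.572]
contact_force: [-1.7, -0.6, 0.1]
width: 0.0386
grasp_force: 0.5
```

Request:
apply_moves(commands=[0.6, 0.5, 0, 0, 0, 0, 1.2, 1.0, 0, 0, 0, 0, 1.7, 1.6, 0, 0, 0, 0, 2.1, 2.2, 0, 0, 0, 0, 2.4, 2.8, 0, 0, 0, 0])

```text
t: 4.18
position: [0.6795, 0.0211, 0.0832]
eef_rot: [-3.142, -0.0, 1.572]
contact_force: [-0.6, -1.5, 0.6]
width: 0.0381
grasp_force: 0.5
```

```bash
python3 - <<'E'
from h import *
c=get_image("wrist");s=get_image("scene")["image"][190:290,230:350]
save("w3.png",np.hstack([cv2.resize(c["image"],(400,300)),cv2.resize(s,(360,300))]))
E
```

```text
(no output)
```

View pics/w3.png

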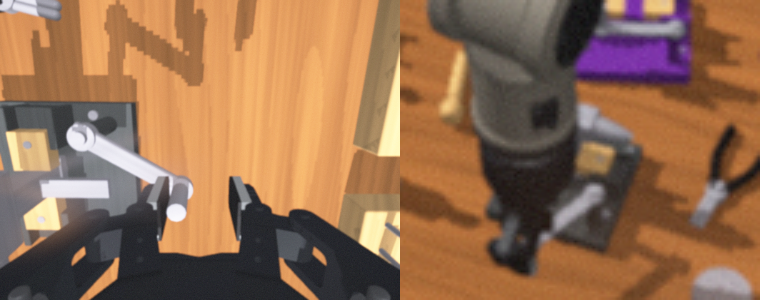

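The hasp now runs from its pin (80,135) to the lug (178,200), about 1.0 rad, so it is clear of the tongue. I'll nudge it a little more, then retreat upward.

Request:
apply_moves(commands=[0.3, 0.5, 0, 0, 0, 0, 0.5, 0.9, 0, 0, 0, 0, 0.5, 0.9, 0, 0, 0, 0, 0.0, 0.9, 0, 0, 0, 0, -0.3, 0.9, 3, 0, 0, 0])

```text
t: 4.7
position: [0.672, 0.0294, 0.1082]
eef_rot: [-3.132, 0.001, 1.572]
contact_force: [-0.7, 1.4, -0.6]
width: 0.0384
grasp_force: 0.0
```

Request:
apply_moves(commands=[0, 0, 3.5, 0, 0, 0, 0, 0, 7, 0, 0, 0, -4, 0, 8, 0, 0, 0, -8, -1, 8, 0, 0, 0, -8, -1, 8, 0, 0, 0], fingers=0.2)

```text
t: 5.12
position: [0.5865, 0.0156, 0.1918]
eef_rot: [-3.132, -0.001, 1.567]
contact_force: [-1.2, -1.3, -1.4]
width: 0.0685
grasp_force: 0.0
```

```bash
python3 - <<'E'
from h import *
o=get_obs();print(o["position"],o["eef_rot"],o["width"])
c=get_image("wrist");save("w4.png",c["image"]);np.savez("w4",**{k:np.array(v) for k,v in c.items()});P=cloud(c).reshape(-1,3)
for nm,lo,hi in(("head",.106,.116),("jaw",.045,.051),("lug",.085,.1),("base",.012,.02)):
    m=(P[:,2]>lo)&(P[:,2]<hi)&(P[:,0]>.48)&(P[:,0]<.7)&(abs(P[:,1])<.09);q=P[m]
    if m.sum()<5: continue
    r=cv2.minAreaRect((q[:,:2]*1000).astype(np.float32))
    print(nm,m.sum(),np.percentile(q,[1,50,99],axis=0).round(4).tolist(),r)
E
```

```text
[0.58653184 0.01559565 0.19183511] [-3.13206291e+00 -7.08428820e-04  1.56691239e+00] 0.06851142078927507
head 4098 [[0.5405, -0.0362, 0.1062], [0.5532, 0.0082, 0.1104], [0.5656, 0.054, 0.1122]] ((552.8140869140625, 11.640022277832031), (98.0113296508789, 26.248064041137695), 89.68717956542969)
jaw 1169 [[0.5324, -0.0453, 0.0453], [0.5654, 0.0407, 0.0475], [0.5729, 0.0694, 0.0503]] ((569.8960571289062, 18.241287231445312), (54.16337966918945, 123.02723693847656), 21.97193145751953)
lug 498 [[0.5429, -0.0092, 0.086], [0.6666, 0.0263, 0.0958], [0.6768, 0.0733, 0.0999]] ((604.88330078125, 43.46556091308594), (124.1382064819336, 93.25314331054688), 19.988927841186523)
base 7692 [[0.5028, -0.0476, 0.0152], [0.5815, 0.0194, 0.0169], [0.6214, 0.0707, 0.0194]] ((562.0242309570312, 10.710250854492188), (120.47601318359375, 120.30496978759766), 89.49594116210938)
```

View pics/w4.png

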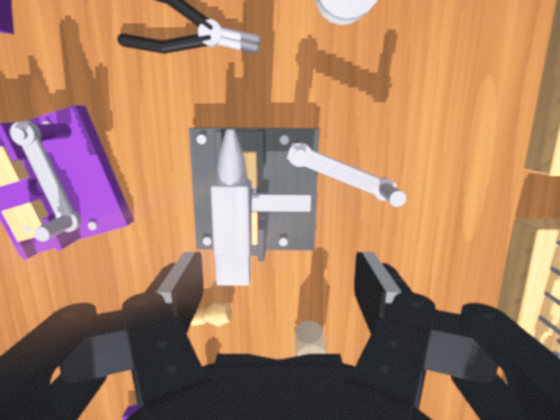

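The hasp is now at about 1.22 rad, with the lug at (395,197). The head at (232,230) is clear. I'll let the arm settle before aligning.

Request:
apply_moves(commands=[0, 0, 0, 0, 0, 0, 0, 0, 0, 0, 0, 0, 0, 0, 0, 0, 0, 0])

```text
t: 5.42
position: [0.5974, 0.0195, 0.1935]
eef_rot: [3.14, 0.0, 1.572]
contact_force: [-0.6, 0.6, 0.3]
width: 0.0683
grasp_force: 0.0
```

Request:
apply_moves(commands=[-2.5, -0.5, 0, 0, 0, 0, -4.5, -0.9, 0, 0, 0, 0, -4.5, -0.9, -2, 0, 0, 0, -4.5, -0.9, -4, 0, 0, 0, -4.5, -0.9, -5, 0, 0, 0])

```text
t: 5.83
position: [0.551, 0.0104, 0.1416]
eef_rot: [-3.14, 0.0, 1.572]
contact_force: [-1.0, 0.3, -0.0]
width: 0.0685
grasp_force: 0.0
```

Request:
apply_moves(commands=[0, 0, -1.5, 0, 0, 0, 0, 0, -3, 0, 0, 0, 0, 0, -4.5, 0, 0, 0, 0, 0, -5.7, 0, 0, 0, 0, 0, -5.7, 0, 0, 0])

```text
t: 6.25
position: [0.5503, 0.0102, 0.084]
eef_rot: [-3.138, 0.001, 1.572]
contact_force: [-0.5, -0.7, -0.3]
width: 0.0682
grasp_force: 0.0
```

Request:
apply_moves(commands=[0, 0, 0, 0, 0, 0, 0, 0, 0, 0, 0, 0, 0, 0, 0, 0, 0, 0, 0, 0, 0, 0, 0, 0, 0, 0, 0, 0, 0, 0], fingers=1, grip_force=80)

```text
t: 6.67
position: [0.5517, 0.0101, 0.0874]
eef_rot: [3.14, -0.001, 1.572]
contact_force: [-1.0, -0.3, 5.4]
width: 0.0251
grasp_force: 78.4
```

Request:
apply_moves(commands=[0, 0, 0, 0, 0, 0, 0, 0, 0, 0, 0, 0, 0, 0, 0, 0, 0, 0])

```text
t: 6.92
position: [0.5517, 0.0101, 0.0874]
eef_rot: [3.14, -0.001, 1.572]
contact_force: [-1.9, 0.1, 5.5]
width: 0.0248
grasp_force: 78.4
```

The grip is firm (78 N, 25 mm opening on the 26 mm head). I'll rock towards +y about the foot.

Request:
apply_moves(commands=[0, 0.4, -0.01, -0.05, 0, 0, 0, 0.81, -0.04, -0.1, 0, 0, 0, 1.21, -0.09, -0.15, 0, 0, 0, 1.53, -0.145, -0.19, 0, 0, 0, 1.77, -0.195, -0.22, 0, 0])

```text
t: 7.33
position: [0.552, 0.0266, 0.0863]
eef_rot: [3.14, 0.224, 1.571]
contact_force: [-3.2, -4.6, 13.7]
width: 0.0249
grasp_force: 81.9
```

Request:
apply_moves(commands=[0, 0, 0, 0, 0, 0, 0, 0, 0, 0, 0, 0, 0, 0, 0, 0, 0, 0])

```text
t: 7.58
position: [0.552, 0.0274, 0.086]
eef_rot: [3.14, 0.22, 1.571]
contact_force: [-1.3, 0.1, 11.8]
width: 0.0251
grasp_force: 81.8
```

Request:
apply_moves(commands=[0, -0.64, 0.115, 0.08, 0, 0, 0, -1.28, 0.18, 0.16, 0, 0, 0, -1.93, 0.195, 0.24, 0, 0, 0, -2.58, 0.155, 0.32, 0, 0, 0, -3.06, 0.09, 0.38, 0, 0])

```text
t: 8.0
position: [0.5518, 0.0009, 0.087]
eef_rot: [3.139, -0.17, 1.574]
contact_force: [-1.5, 11.1, 5.4]
width: 0.025
grasp_force: 81.6
```

Request:
apply_moves(commands=[0, -0.24, -0.03, 0.03, 0, 0, 0, -0.48, -0.07, 0.06, 0, 0, 0, -0.48, -0.07, 0.06, 0, 0, 0, -0.48, -0.07, 0.06, 0, 0])

```text
t: 8.33
position: [0.5518, -0.0057, 0.0859]
eef_rot: [3.14, -0.224, 1.572]
contact_force: [-1.4, 3.9, 6.3]
width: 0.025
grasp_force: 81.9
```

```bash
python3 - <<'E'
from h import *
P=[];
s=get_image("scene");np.savez("s5",**{k:np.array(v) for k,v in s.items()});w=get_image("wrist")
save("w5.png",np.hstack([cv2.resize(s["image"][190:290,230:350],(400,334)),cv2.resize(w["image"],(400,334))]))
E
```

```text
(no output)
```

View pics/w5.png

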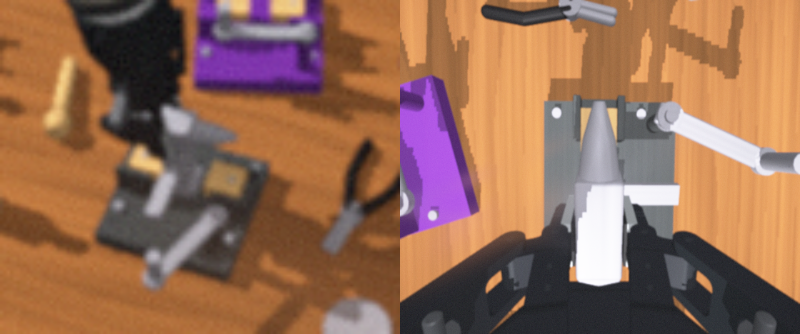

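The stake leans towards the −y jaw and the +y jaw at (225,178) is clearly pushed back. I'll return it upright and try a small lift while watching the force.

Request:
apply_moves(commands=[0, 0.48, 0.08, -0.06, 0, 0, 0, 0.97, 0.14, -0.12, 0, 0, 0, 1.4, 0.18, -0.17, 0, 0, 0, 1.74, 0.18, -0.22, 0, 0, 0, 1.74, 0.18, -0.22, 0, 0])

```text
t: 8.85
position: [0.5518, 0.0124, 0.087]
eef_rot: [3.14, 0.002, 1.577]
contact_force: [-0.3, -1.0, 2.3]
width: 0.0248
grasp_force: 81.5
```

Request:
apply_moves(commands=[0, 0, 0.2, 0, 0, 0, 0, 0, 0.4, 0, 0, 0, 0, 0, 0.6, 0, 0, 0, 0, 0, 0.8, 0, 0, 0, 0, 0, 0.8, 0, 0, 0])

```text
t: 9.27
position: [0.551, 0.0093, 0.0946]
eef_rot: [3.142, -0.0, 1.571]
contact_force: [0.1, -0.3, -5.7]
width: 0.0247
grasp_force: 80.5
```

It has risen 7.6 mm carrying only its weight (5.7 N), so it passes the jaws. I'll lift the rest of the way.

Request:
apply_moves(commands=[0, 0, 0.4, 0, 0, 0, 0, 0, 0.8, 0, 0, 0, 0, 0, 1.2, 0, 0, 0, 0, 0, 1.6, 0, 0, 0, 0, 0, 2, 0, 0, 0])

```text
t: 9.68
position: [0.5512, 0.0098, 0.1149]
eef_rot: [3.141, -0.0, 1.572]
contact_force: [-0.0, 1.2, -6.0]
width: 0.0247
grasp_force: 80.4
```

Request:
apply_moves(commands=[0, 0, 0.8, 0, 0, 0, 0, 0, 1.6, 0, 0, 0, 0, 0, 2.4, 0, 0, 0, 0, 0, 3.2, 0, 0, 0, 0, 0, 3.8, 0, 0, 0])

```text
t: 10.1
position: [0.5515, 0.0098, 0.1536]
eef_rot: [3.14, -0.0, 1.572]
contact_force: [0.6, 0.2, -6.6]
width: 0.0248
grasp_force: 80.4
```

Request:
apply_moves(commands=[0, 0, 0, 0, 0, 0, 0, 0, 0, 0, 0, 0, 0, 0, 0, 0, 0, 0, 0, 0, 0, 0, 0, 0, 0, 0, 0, 0, 0, 0])

```text
t: 10.52
position: [0.5507, 0.0098, 0.1519]
eef_rot: [-3.141, 0.0, 1.572]
contact_force: [0.3, -0.9, -6.6]
width: 0.0254
grasp_force: 80.4
```

```bash
python3 - <<'E'
from h import *
s=get_image("scene");w=get_image("wrist")
P=cloud(s)[190:290,220:360].reshape(-1,3)
m=(P[:,2]>.055)&(P[:,2]<.1)&(abs(P[:,0]-.552)<.03)&(abs(P[:,1]-.01)<.02);q=P[m]
print(m.sum(),np.percentile(q,[1,50,99],axis=0).round(4).tolist())
save("w6.png",np.hstack([cv2.resize(s["image"][180:290,230:350],(400,367)),cv2.resize(w["image"],(400,367))]))
E
```

```text
44 [[0.5378, -0.0022, 0.0682], [0.5559, 0.0227, 0.0933], [0.5641, 0.0282, 0.0975]]
```

View pics/w6.png

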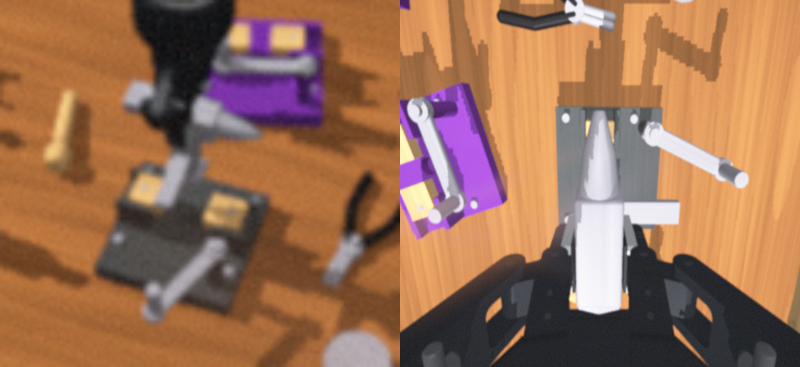

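The stake hangs upright over the socket with both jaws parted. Its foot is at about 0.069 m, roughly 2 cm above the jaws, and the hasp is well off. I'm handing it in.

```bash
python3 -c "
from station import *
print(finish_job())"
```

```text
the job is handed in; nothing more can be done
None
```

The job is handed in, though no verdict came back: the stake is held upright and still over its socket, foot about 2 cm above the jaw tops, with the hasp swung to about 1.2 rad and both jaws forced back.

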